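# Make up the two showcase kits

## Robot

A 6-joint arm with a two-finger parallel gripper is mounted at the origin on the work surface. World frame = base frame: x ahead of the robot, y to its left, z up, the work surface at z = 0. Lengths are in mm, angles in rad, forces in N, time in s.
With the tool pointing down it reaches from about 325 to 875 mm from the base axis. Payload 4.4 kg.
Tool frame: the origin (TCP) lies between the finger pads; the fingertips stand 19 mm ahead of it and the grasp point (between the pads) is the TCP (arm.tips_ahead is the distance from the TCP to the fingertips, in mm); z points along the fingers, y is the line along which they close (so a half turn about z gives the same grasp; the last joint's range is limited). The gripper opens to 85 mm and grips with 20 to 120 N. Pads are 22 mm wide; open, the fingers measure 114 mm over their backs; the gripper's body (76 mm by 85 mm) begins 54 mm behind the grasp point. The pads swing forward as they close: fully open they stand 13 mm farther back than shut.
Start: joints at [-1.5, 0.207, 1.542, -0, 1.393, -0.15], TCP at [126.479, -560.919, 250.282] pointing down, gripper open.
Joint ranges: [-2.73, 2.73], [-0.86, 2.22], [0.23, 2.46], [-1.11, 4.25], [0.08, 2.63], [-2.82, 2.82]. Speed limits (rad/s): [2.79, 2.79, 3.14, 3.14, 3.14, 3.14].

## Interface

Orientations are given as a unit quaternion [w, x, y, z].
In Python, from station import arm gives the robot as it stands.
- The arm moves only by the tool step_arm, never from a script. Its argument "rows" is a list of rows, each a list of 5 numbers: the shift along the tool's x, y, z in units of 30 mm (1.0 is 30 mm), then the turn about the tool's z in units of 6 degrees (1.0 is 6 degrees), then the opening, from -1 (shut) to 1 (fully open). A call has 1 to 12 rows; each row shifts and turns the commanded pose from where the row before left it, along the tool's axes as they then stand; what a row does not reach is not made up. A row lasts 1/10 s, in which the tool goes at most 50 mm and 8.59 degrees, less where a joint would pass 70% of its speed; a pose out of reach is approached as far as the arm can. A call is refused whole if a number of a shift passes 1 or a number of a turn 1, either way. A call with a gripper value outside its range is refused whole. The fingers move at their own pace and stop on an object; the grip force is fixed at half the most. Time passes only in rows, so rows that do not move let the fingers close. It gives the time, the measured TCP pose, the force, the opening and the grip force at its end, in the units of the state.
- arm.state(): the state, without advancing time (a new reading comes with each control period).
- arm.camera(name): name is "scene" or "top" or "wrist"; returns a dict with "pixels" (384x512x3 uint8, red, green, blue), "K" (3x3 intrinsics, pixels), "position" and "attitude" of the camera in the world. Camera axes: x right, y up, looking along -z (the intrinsics and any distortion apply to the point x, -y, -z); pixel columns grow to the right and rows downward; lengths in mm; the calibration is good to about 2 mm. A picture is of the moment at which its call begins. There is no depth.
- arm.sign_off(): hands the job in; it is judged then, once.
Trained networks look in the newest picture that a camera, given by its name, has taken for a name from the list of things; names that differ only in an ending like _2 or _b are one class to them, and where a whole thing is asked for, a point or a joint stands for the part that bears it (a point fixed in the world has none). Each returns a list of dicts, best first, with "confidence" (0 to 1); they miss things now and then, are a little off and sometimes report something else, mostly with a low value. They report only what shows in the picture. A call takes as long as a camera call. They do not tell look-alikes from the thing itself.
- arm.search_frame(camera, label): "centre" ([row, column] as shares, 0 to 1, of the picture: columns of its width, rows of its height, amid what is visible of it).
- arm.regions_of(camera, label): "region" (384x512 bool, what is visible of it) and "centre" ([row, column] as shares, 0 to 1, of the picture: columns of its width, rows of its height, amid what is visible of it).
The state is a dict: "clock": time; "qpos": joint angles; "joint_velocities": joint speeds; "joint_torque": joint torques, N m; "tcp_pos": TCP position; "tool_rot": TCP orientation; "wrist_force": force on the tool from outside, world axes, zero at the start; "moment": the same for the moment, N m; "width": finger opening in mm; "grasp_force": force on a finger pad.
Only numpy, scipy, OpenCV 4.12 (cv2) and the standard library are available. Lean on these libraries where they do the work, as an engineer would, in place of code of your own. Each camera call takes 0.05 s, during which the arm holds its last target. There are 200 camera calls.

## Task

Make up the two showcase kits from the stock on the black board. The three-compartment tray gets the bronze axe head, lying flat along the long compartment, with its forked mount and the desiccant canister standing upright in the two small compartments; the two-compartment tray gets the pottery jar, upright, and its wooden ring, lying flat, one to each compartment; which of the equal compartments takes which does not matter. Set the axe head and the jar down gently, without letting them fall, and do not disturb the gold ornament on its pin.

Things in the scene. Friction and masses are not known exactly. Their poses are not given: they have to be found in the camera images.
- tray_three: larger grey tray, three compartments, open on top, fixed; outside 142 mm (x) by 157 mm (y), walls and floor 3 mm, 14 mm high. Origin: centre of its underside, z up. Long compartment on its +y side: 136 (x) by 78 mm (y) inside, centre x 0, y +36.5 mm. Two small ones on its -y side: 66 (x) by 70 mm (y) inside, centres x -35 and +35, y -40.5 mm
- tray_two: smaller grey tray, two equal compartments, open on top, fixed; outside 76 mm (x) by 149 mm (y), walls and floor 3 mm, 14 mm high. Origin: centre of its underside, z up. Compartments 70 by 70 mm inside, centres x 0, y +36.5 and -36.5 mm
- axe_head: green-brown bronze axe head lying flat, 104 mm long (x). +x is the flared cutting edge (52 mm wide, thin), -x the open socket end (39 mm wide, 36 mm high) with a small side loop on +y near the socket. At mid-length 33 mm wide (y), 24 mm high: grip there, across y. Origin: underside, middle of its length; z up. About 0.28 kg. Starts on a 3 mm black board, any yaw
- fork_mount: small steel display mount with a fork: flat base plate 48 mm (x) by 40 mm (y), 6 mm thick, a stem 12 by 10 mm rising from its middle, a 38 mm crossbar along x at 34 to 43 mm height, two prongs on its ends up to 56 mm. Stem, bar and prongs are all 10 mm thick along y: grip there, across y. Origin: centre of its underside; z up. About 0.13 kg. Starts on a 3 mm black board, any yaw
- canister: plain aluminium desiccant canister, upright cylinder 46 mm diameter, 40 mm high, with small dark holes in its flat top. Origin: centre of its underside; z up. About 0.09 kg. Starts on a 3 mm black board, any yaw
- jar: small terracotta pottery jar, upright, 64 mm high, belly 50 mm diameter (widest 30 mm above the foot), foot 30 mm, narrow neck and 39 mm rim. Origin: centre of its underside; z up. About 0.12 kg. Starts on a 3 mm black board, any yaw
- ring_stand: pale wooden ring that the jar will later stand on in the showcase: 50 mm outside, 36 mm inside diameter, 30 mm high, lying flat. Origin: centre of its underside; z up. About 0.05 kg. Starts on a 3 mm black board, any yaw
- gold_on_pin: gold leaf-shaped ornament on a thin steel pin that rises from a dark 46 mm square, 10 mm thick steel base; 76 mm high over all. It is not part of the kits. Origin: centre of its underside; z up. Starts on a 3 mm black board, any yaw
Not all that is in view belongs to the job. Leave any purple look-alike of the fork_mount alone.

How it is judged (in metres and radians):
At the end, for the whole second after the job is handed in: All five released, still, on their compartment floors (underside under 8 mm above tray underside), within 20 mm of the compartment's centre in x and y, tilted under 0.15 rad; axe within 0.5 rad of the long compartment; mount and canister, jar and ring each alone in a compartment of their tray (x of axe_head in the frame of tray_three between -0.02 and 0.02 m and y of axe_head in the frame of tray_three between 0.0165 and 0.0565 m and angle between the x axis of axe_head and the x axis of tray_three, either way round below 0.5 rad and (((x of fork_mount in the frame of tray_three between -0.055 and -0.015 m and y of fork_mount in the frame of tray_three between -0.0605 and -0.0205 m) and (x of canister in the frame of tray_three between 0.015 and 0.055 m and y of canister in the frame of tray_three between -0.0605 and -0.0205 m)) or ((x of fork_mount in the frame of tray_three between 0.015 and 0.055 m and y of fork_mount in the frame of tray_three between -0.0605 and -0.0205 m) and (x of canister in the frame of tray_three between -0.055 and -0.015 m and y of canister in the frame of tray_three between -0.0605 and -0.0205 m))) and (((x of jar in the frame of tray_two between -0.02 and 0.02 m and y of jar in the frame of tray_two between 0.0165 and 0.0565 m) and (x of ring_stand in the frame of tray_two between -0.02 and 0.02 m and y of ring_stand in the frame of tray_two between -0.0565 and -0.0165 m)) or ((x of jar in the frame of tray_two between -0.02 and 0.02 m and y of jar in the frame of tray_two between -0.0565 and -0.0165 m) and (x of ring_stand in the frame of tray_two between -0.02 and 0.02 m and y of ring_stand in the frame of tray_two between 0.0165 and 0.0565 m))) and z of each of axe_head, fork_mount, canister in the frame of tray_three below 0.008 m and angle between each of axe_head, fork_mount, canister, jar, ring_stand's own z axis and vertical below 0.15 rad and linear speed of each of axe_head, fork_mount, canister, jar, ring_stand below 0.02 m/s and z of each of jar, ring_stand in the frame of tray_two below 0.008 m); the robot touches nothing.
It fails at once if the jar is let fall (faster than 0.7 m/s while not held) (linear speed of jar above 0.7 m/s and contact force between jar and the fingers below 0.05 N).
It fails at once if the axe head is let fall (faster than 0.7 m/s while not held) (linear speed of axe_head above 0.7 m/s and contact force between axe_head and the fingers below 0.05 N).
It fails at once if the gold ornament on its pin is disturbed: moved more than 20 mm (distance of gold_on_pin from where it was at the start of the episode above 0.02 m).
It fails at once if the gold ornament on its pin is disturbed: tipped (angle between gold_on_pin's own z axis and vertical above 0.35 rad).
It also fails if it takes over 120 s, if anything falls off the work surface, if the arm or the gripper's body presses on something with over 40 N, if the wrist force passes 120 N, or if a joint passes its speed limit or range.

## Working session

There is one attempt and no reset: what is moved stays moved. The work goes in short steps, Python scripts to look and compute and a tool call to move; the robot and the scene stay as the last step left them, time stands still between calls to the robot, and variables do not carry over. Pictures are saved under pics/ and viewed, at most 14 in all, crops included, and the job is handed in when it is done.

Besides the shell and the picture viewer there is one more tool, called as name(argument=value, ...), one argument or row to a line, values as JSON. step_arm: Moves the arm, as the interface text tells. Its arguments: {"type":"object","properties":{"rows":{"type":"array"}},"required":["rows"]}

```bash
ls; mkdir -p pics
python3 - <<'E'
from station import arm
import cv2,numpy as np
for n in ("scene","top"):
    c=arm.camera(n); cv2.imwrite(f"pics/{n}0.png",c["pixels"][:,:,::-1]); print(n,c["K"],c["position"],c["attitude"])
    for l in ["tray_three","tray_two","axe_head","fork_mount","canister","jar","ring_stand","gold_on_pin"]:
        print(l,[(round(d["confidence"],2),(np.array(d["centre"])*[384,512]).round(0).tolist(),int(d["region"].sum())) for d in arm.regions_of(n,l)])
print(arm.state())
E
```

```text
pics
scene [[463.90957967   0.         258.13698809]
 [  0.         463.90957967 192.83413721]
 [  0.           0.           1.        ]] [1013.25685184  304.10447018  846.06151799] [0.46318455 0.14873595 0.28220092 0.82686174]
tray_three [(0.77, [291.0, 409.0], 5835)]
tray_two [(0.76, [159.0, 151.0], 1615)]
axe_head [(0.86, [293.0, 285.0], 1190), (0.31, [217.0, 329.0], 582)]
fork_mount [(0.84, [211.0, 230.0], 411), (0.55, [124.0, 197.0], 348), (0.52, [143.0, 271.0], 347)]
canister [(0.74, [187.0, 287.0], 482)]
jar [(0.63, [231.0, 279.0], 583), (0.48, [289.0, 408.0], 5736)]
ring_stand [(0.65, [256.0, 218.0], 470)]
gold_on_pin [(0.87, [218.0, 331.0], 567)]
top [[394.80432396   0.         254.47202908]
 [  0.         394.80432396 188.16405053]
 [  0.           0.           1.        ]] [ 314.56046806  -11.3890058  1041.62618565] [ 0.74357963  0.07779816 -0.0688942  -0.6605228 ]
tray_three [(0.72, [211.0, 205.0], 322), (0.56, [178.0, 136.0], 3006), (0.46, [170.0, 232.0], 308)]
tray_two [(0.65, [207.0, 381.0], 1720)]
axe_head [(0.61, [139.0, 216.0], 564)]
fork_mount [(0.88, [260.0, 365.0
[... 287 characters left out ...]
k': 0.9, 'qpos': array([-1.49948906e+00,  2.06587736e-01,  1.54147647e+00,  1.56760286e-05,
        1.39352234e+00, -1.50460453e-01]), 'joint_velocities': array([ 0.00190904,  0.00029   ,  0.00165658, -0.00053874, -0.00034838,
        0.00056545]), 'joint_torque': array([ 2.04391159e-03, -3.83036971e+01, -2.91976064e+01, -7.83081623e-05,
        8.01316819e-04,  1.21418515e-05]), 'tcp_pos': array([ 126.49000214, -560.92266242,  250.29982565]), 'tool_rot': array([3.35827709e-06, 9.93858834e-01, 1.10655400e-01, 7.58824925e-06]), 'wrist_force': array([ 0.09978708,  0.52726696, -0.19290271]), 'moment': array([-0.00022717,  0.01640364, -0.02848615]), 'grasp_force': 0.0, 'width': 85.3714341392266}
```

View both.

Run:
```python
import cv2
a=cv2.imread("pics/top0.png");cv2.imwrite("pics/top0b.png",cv2.resize(a[90:310,60:460],(800,440),interpolation=cv2.INTER_CUBIC))
a=cv2.imread("pics/scene0.png");cv2.imwrite("pics/scene0b.png",cv2.resize(a[80:380,100:500],(800,600),interpolation=cv2.INTER_CUBIC))
```

```text
(no output)
```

View pics/top0b.png

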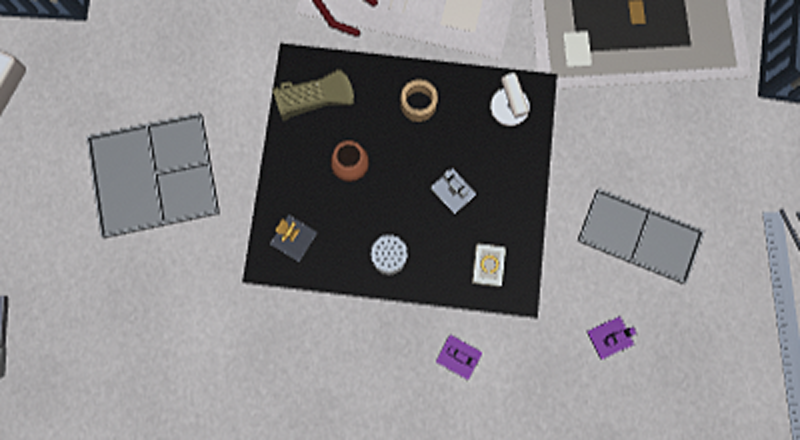

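View pics/scene0b.png

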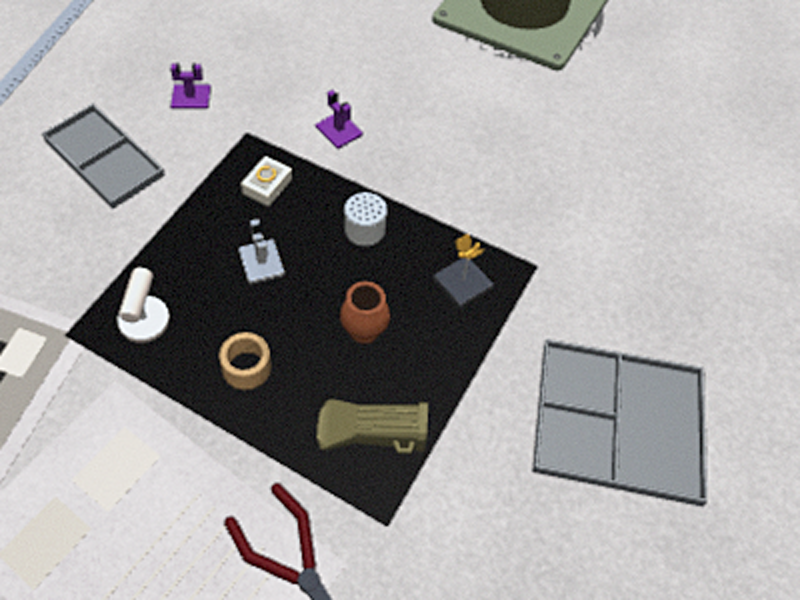

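```bash
cat > h.py <<'E'
from station import arm
import cv2,numpy as np
from scipy.spatial.transform import Rotation as R
def unproj(c,rc,z):
    rc=np.atleast_2d(rc).astype(float); K=c["K"]
    d=np.c_[(rc[:,1]-K[0,2])/K[0,0],-(rc[:,0]-K[1,2])/K[1,1],-np.ones(len(rc))]
    q=c["attitude"]; d=R.from_quat([q[1],q[2],q[3],q[0]]).apply(d)
    p=np.array(c["position"]); return p+d*((z-p[2])/d[:,2])[:,None]
def hull(m):
    cs,_=cv2.findContours(m.astype(np.uint8),cv2.RETR_EXTERNAL,cv2.CHAIN_APPROX_NONE)
    k=max(cs,key=cv2.contourArea)[:,0,::-1]; return k
def rect(p): (x,y),(w,h),a=cv2.minAreaRect(p[:,:2].astype(np.float32)); return [round(v,1) for v in (x,y,w,h,a)]
def tool():
    s=arm.state(); q=s["tool_rot"]; return s["tcp_pos"],R.from_quat([q[1],q[2],q[3],q[0]])
def go(xyz):
    p,r=tool(); return (r.inv().apply(np.array(xyz)-p)/30).round(2)
def yaw_y():  # yaw of the closing axis, deg
    v=tool()[1].as_matrix()[:,1]; return np.degrees(np.arctan2(v[1],v[0]))
E
python3 - <<'E'
from h import *
def crop(n,pts): 
    o={"top":(90,60),"scene":(80,100)}[n]; return [[y/2+o[0],x/2+o[1]] for x,y in pts]
T3={"top":[(90,138),(203,115),(218,213),(104,237)],"scene":[(547,342),(703,368),(705,502),(535,470)]}
T2={"top":[(598,189),(702,232),(685,283),(579,241)],"scene":[(94,106),(163,171),(113,205),(44,136)]}
div={"top":[(150,126),(164,222),(157,174),(211,163)],"scene":[(619,355),(615,480),(542,405),(615,415)]}
zs=dict(axe_head=15,fork_mount=3+10,canister=3+20,jar=3+32,ring_stand=3+15,gold_on_pin=13)
for n in ("top","scene"):
    c=arm.camera(n)
    print(n,"T3",rect(unproj(c,crop(n,T3[n]),14)),"T2",rect(unproj(c,crop(n,T2[n]),14)))
    print("div",unproj(c,crop(n,div[n]),14)[:,:2].round(0).tolist())
    for l,z in zs.items():
        for d in arm.regions_of(n,l):
            if d["confidence"]<.35: continue
            k=hull(d["region"]); print(l,round(d["confidence"],2),k.mean(0).round(),"cen",unproj(c,np.array(d["centre"])*[384,512],z)[0,:2].round(0),"rect",rect(unproj(c,k,z)))
E
```

```text
top T3 [522.1, 329.7, 138.4, 154.6, 18.9] T2 [516.8, -321.0, 145.9, 75.7, 74.4]
div [[589.0, 348.0], [461.0, 306.0], [524.0, 326.0], [547.0, 257.0]]
axe_head 0.81 [137. 216.] cen [655. 134.] rect [658.3, 135.0, 49.5, 106.6, 21.1]
fork_mount 0.81 [185. 286.] cen [558. -52.] rect [548.9, -67.9, 45.9, 38.6, 50.8]
fork_mount 0.75 [269. 289.] cen [ 328. -101.] rect [332.4, -98.3, 48.0, 40.8, 70.4]
fork_mount 0.74 [259. 365.] cen [ 377. -287.] rect [381.0, -291.3, 38.3, 52.9, 30.0]
canister 0.65 [218. 254.] cen [448.   8.] rect [450.9, 6.4, 45.4, 46.7, 70.2]
ring_stand 0.57 [140. 269.] cen [683. -12.] rect [665.6, -9.2, 54.2, 49.0, 6.6]
gold_on_pin 0.88 [209. 207.] cen [459. 139.] rect [460.2, 134.2, 49.3, 45.4, 65.8]
scene T3 [528.2, 336.5, 141.0, 157.2, 19.9] T2 [522.9, -316.5, 148.1, 73.8, 74.1]
div [[465.0, 310.0], [592.0, 354.0], [556.0, 265.0], [529.0, 330.0]]
axe_head 0.94 [292. 286.] cen [668. 131.] rect [661.0, 134.3, 50.7, 105.1, 29.8]
fork_mount 0.88 [207. 230.] cen [555. -70.] rect [543.1, -77.7, 81.3, 39.4, 48.1]
fork_mount 0.65 [140. 269.] cen [334. -94.] rect [330.5, -107.5, 91.8, 50.4, 48.9]
fork_mount 0.53 [123. 195.] cen [ 371. -291.] rect [373.6, -295.7, 83.1, 48.5, 37.2]
canister 0.69 [189. 283.] cen [453.  16.] rect [450.3, 6.1, 68.1, 45.2, 30.7]
jar 0.64 [235. 283.] cen [560.  59.] rect [563.9, 68.6, 69.9, 49.3, 30.9]
ring_stand 0.85 [260. 222.] cen [678.  -6.] rect [668.1, -11.1, 60.1, 48.9, 33.6]
ring_stand 0.48 [292. 287.] cen [668. 137.] rect [662.6, 134.3, 50.5, 106.3, 29.8]
gold_on_pin 0.72 [215. 332.] cen [464. 132.] rect [450.8, 127.2, 71.7, 67.8, 66.7]
```

Candidates for the mount: the grey one at top (185,286) and scene (207,230); the purple look-alikes at top (269,289) and (259,365) are left alone. The other distractors are the white stand and the white box at the right of the board. I choose the grey one. The first reach is for the jar, at top (171,235), which is the only terracotta vessel.

step_arm(
  rows=[
    [0.94, -0.86, 0, 0, 1],
    [0.94, -0.86, 0, 0, 1],
    [0.94, -0.86, 0, 0, 1],
    [0.94, -0.86, 0, 0, 1],
    [0.94, -0.86, 0, 0, 1],
    [0.94, -0.86, 0, 0, 1],
    [0.94, -0.86, 0, 0, 1],
    [0.94, -0.86, 0, 0, 1],
    [0.94, -0.86, 0, 0, 1],
    [0.94, -0.86, 0, 0, 1],
    [0.94, -0.86, 0, 0, 1],
    [0.94, -0.86, 0, 0, 1],
  ],
)

```text
clock: 2.8
tcp_pos: [389.2, -183.1, 250.6]
tool_rot: [0.0, 0.994, 0.111, 0.0]
wrist_force: [1.0, -1.3, 0.2]
width: 85.6
grasp_force: 0.0
```

step_arm(
  rows=[
    [0.94, -0.86, 0, 0, 1],
    [0.94, -0.86, 0, 0, 1],
    [0.94, -0.86, 0, 0, 1],
    [0.94, -0.86, 0, 0, 1],
    [0.94, -0.86, 0, 0, 1],
    [0.94, -0.86, 0, 0, 1],
    [0, 0, 0, 0, 1],
    [0, 0, 0, 0, 1],
  ],
)

```text
clock: 3.6
tcp_pos: [519.5, 4.3, 250.1]
tool_rot: [0.0, 0.994, 0.112, -0.0]
wrist_force: [0.1, 0.0, 1.3]
width: 85.4
grasp_force: 0.0
```

Run:
```python
from h import *
c=arm.camera("wrist"); cv2.imwrite("pics/w1.png",c["pixels"][:,:,::-1]); print(tool()[0],yaw_y(),c["K"],c["position"],c["attitude"])
np.save("w1.npy",c,allow_pickle=True)
zs=dict(axe_head=15,fork_mount=3+10,canister=3+20,jar=3+32,ring_stand=3+15)
for l,z in zs.items():
        for d in arm.regions_of("wrist",l):
            if d["confidence"]<.35: continue
            k=hull(d["region"]); print(l,round(d["confidence"],2),k.mean(0).round(),"cen",unproj(c,np.array(d["centre"])*[384,512],z)[0,:2].round(0),"rect",rect(unproj(c,k,z)))
```

```text
[519.11601274   3.57882117 250.074219  ] -77.26523738654423 [[287.44444397   0.         256.14687994]
 [  0.         287.44444397 192.16318271]
 [  0.           0.           1.        ]] [593.85091091  20.97228252 372.79397821] [ 0.77302731 -0.11784002  0.09363784 -0.61625844]
axe_head 0.97 [ 19. 164.] cen [656. 142.] rect [656.3, 137.6, 47.0, 116.2, 19.8]
fork_mount 0.97 [291. 429.] cen [ 391. -290.] rect [385.5, -284.9, 50.7, 46.8, 29.8]
fork_mount 0.66 [155. 318.] cen [548. -67.] rect [547.8, -71.6, 60.6, 39.3, 50.8]
fork_mount 0.56 [304. 297.] cen [ 338. -102.] rect [328.2, -106.8, 80.5, 56.6, 66.1]
canister 0.59 [217. 243.] cen [450.   3.] rect [449.4, 7.6, 59.3, 48.7, 13.1]
jar 0.83 [116. 207.] cen [567.  75.] rect [567.0, 71.8, 49.5, 52.7, 56.4]
```

View pics/w1.png

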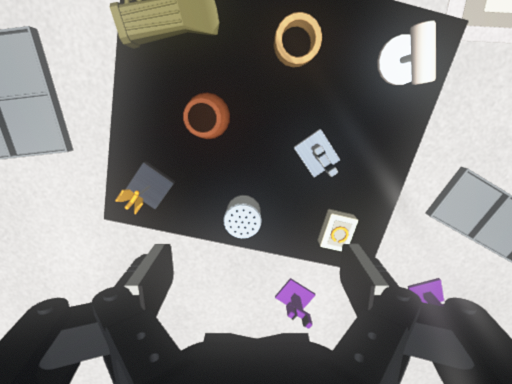

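The wrist view shows the jar at (116,207), the grey mount at (155,318), the canister at (217,243), the ring at (40,298), the axe at (19,164) and the gold ornament at (190,140). The purple mounts are at (304,297) and (291,429). Next I reach for the jar.

step_arm(
  rows=[
    [0.67, -0.6, 0.5, 0, 1],
    [0.67, -0.6, 0.5, 0, 1],
    [0.67, -0.6, 0.5, 0, 1],
    [0, 0, 0.9, 0, 1],
    [0, 0, 0.9, 0, 1],
    [0, 0, 0.9, 0, 1],
    [0, 0, 0.9, 0, 1],
    [0, 0, 0.8, 0, 1],
    [0, 0, 0.7, 0, 1],
    [0, 0, 0.6, 0, 1],
    [0, 0, 0, 0, 1],
    [0, 0, 0, 0, -1],
  ],
)

```text
clock: 5.1
tcp_pos: [566.4, 69.1, 34.4]
tool_rot: [-0.0, 0.994, 0.11, -0.0]
wrist_force: [0.7, 0.4, -0.1]
width: 73.6
grasp_force: 0.0
```

step_arm(
  rows=[
    [0, 0, 0, 0, -1],
    [0, 0, 0, 0, -1],
    [0, 0, 0, 0, -1],
    [0, 0, 0, 0, -1],
    [0, 0, 0, 0, -1],
  ],
)

```text
clock: 5.6
tcp_pos: [568.1, 69.8, 36.5]
tool_rot: [0.0, 0.994, 0.111, 0.002]
wrist_force: [-1.1, 0.7, 6.1]
width: 47.5
grasp_force: 62.1
```

step_arm(
  rows=[
    [0, 0, -0.3, 0, -1],
    [0, 0, -0.6, 0, -1],
    [0, 0, -0.9, 0, -1],
    [0, 0, -0.9, 0, -1],
    [0, 0, -0.9, 0, -1],
    [0, 0, -0.9, 0, -1],
  ],
)

```text
clock: 6.2
tcp_pos: [566.0, 69.7, 170.7]
tool_rot: [0.0, 0.994, 0.111, -0.0]
wrist_force: [0.2, 0.1, -1.2]
width: 47.1
grasp_force: 62.0
```

step_arm(
  rows=[
    [-0.2, 0.6, 0, 0, -1],
    [-0.32, 0.95, 0, 0, -1],
    [-0.32, 0.95, 0, 0, -1],
    [-0.32, 0.95, 0, 0, -1],
    [-0.32, 0.95, 0, 0, -1],
    [-0.32, 0.95, 0, 0, -1],
    [-0.32, 0.95, 0, 0, -1],
    [-0.32, 0.95, 0, 0, -1],
    [-0.32, 0.95, 0, 0, -1],
    [-0.32, 0.95, 0, 0, -1],
    [-0.32, 0.95, 0, 0, -1],
    [-0.4, 1.0, 0, 0, -1],
  ],
)

```text
clock: 7.4
tcp_pos: [528.0, -281.1, 169.6]
tool_rot: [-0.0, 0.994, 0.111, -0.0]
wrist_force: [1.1, 0.4, -0.7]
width: 47.4
grasp_force: 62.0
```

Run:
```python
from h import *
print(tool()[0],yaw_y(),arm.state()["width"])
c=arm.camera("wrist"); cv2.imwrite("pics/w2.png",c["pixels"][:,:,::-1])
for n in("wrist","top"):
  c=arm.camera(n)
  for d in arm.regions_of(n,"tray_two"): print(n,d["confidence"],rect(unproj(c,hull(d["region"]),14)))
```

```text
[ 528.03913839 -281.11963779  169.58682551] -77.27234348452316 47.35221758399662
wrist 0.96 [519.7, -321.8, 149.0, 77.8, 73.7]
```

View pics/w2.png

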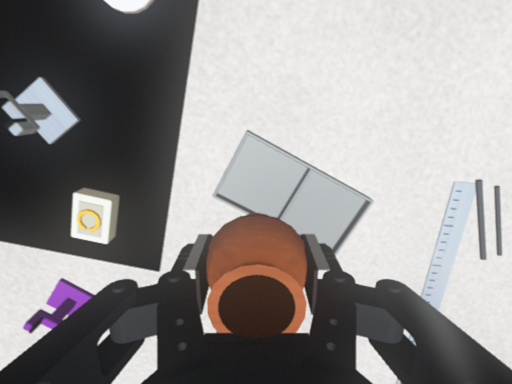

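The wrist view shows the jar held upright at (290,257) with the tray_two compartment right below it, centred about 5 mm further in -y. I lower it now.

step_arm(
  rows=[
    [0, 0.16, 0.5, 0, -1],
    [0, 0, 0.9, 0, -1],
    [0, 0, 0.9, 0, -1],
    [0, 0, 0.9, 0, -1],
    [0, 0, 0.7, 0, -1],
    [0, 0, 0.3, 0, -1],
    [0, 0, 0.12, 0, -1],
    [0, 0, 0.06, 0, -1],
    [0, 0, 0, 0, -1],
  ],
)

```text
clock: 8.55
tcp_pos: [530.3, -285.2, 38.8]
tool_rot: [0.001, 0.994, 0.111, 0.001]
wrist_force: [0.2, -0.3, 0.0]
width: 47.2
grasp_force: 62.1
```

step_arm(
  rows=[
    [0, 0, 0.05, 0, -1],
    [0, 0, 0, 0, -1],
  ],
)

```text
clock: 8.75
tcp_pos: [530.1, -285.3, 37.3]
tool_rot: [0.001, 0.994, 0.111, 0.001]
wrist_force: [-0.0, 0.4, -1.3]
width: 46.9
grasp_force: 62.1
```

step_arm(
  rows=[
    [0, 0, 0.03, 0, -1],
    [0, 0, 0, 0, -1],
    [0, 0, 0, 0, 0.2],
    [0, 0, 0, 0, 0.5],
    [0, 0, 0, 0, 0.8],
    [0, 0, 0, 0, 1],
    [0, 0, 0, 0, 1],
    [0, 0, -0.5, 0, 1],
    [0, 0, -0.9, 0, 1],
    [0, 0, -0.9, 0, 1],
    [0, 0, -0.9, 0, 1],
    [0, 0, -0.9, 0, 1],
  ],
)

```text
clock: 9.95
tcp_pos: [529.7, -285.0, 160.9]
tool_rot: [0.0, 0.994, 0.111, 0.0]
wrist_force: [-0.2, 0.1, 0.4]
width: 85.3
grasp_force: 0.0
```

step_arm(
  rows=[
    [0.6, -0.7, -0.5, 0, 1],
    [0.73, -0.9, -0.5, 0, 1],
    [0.73, -0.9, -0.5, 0, 1],
    [0.73, -0.9, 0, 0, 1],
    [0.73, -0.9, 0, 0, 1],
    [0.73, -0.9, 0, 0, 1],
    [0.73, -0.9, 0, 0, 1],
    [0.73, -0.9, 0, 0, 1],
    [0.73, -0.9, 0, 0, 1],
    [0, 0, 0, 0, 1],
  ],
)

```text
clock: 10.95
tcp_pos: [667.3, -6.9, 204.8]
tool_rot: [-0.001, 0.994, 0.113, 0.001]
wrist_force: [-0.5, -0.7, -0.5]
width: 85.4
grasp_force: 0.0
```

Run:
```python
from h import *
print(tool()[0],yaw_y())
c=arm.camera("wrist");cv2.imwrite("pics/w3.png",c["pixels"][:,:,::-1])
for d in arm.regions_of("wrist","ring_stand"): k=hull(d["region"]);print(d["confidence"],k.mean(0),rect(unproj(c,k,33)),rect(unproj(c,k,18)))
for d in arm.regions_of("wrist","axe_head"): k=hull(d["region"]);print(d["confidence"],k.mean(0),rect(unproj(c,k,20)))
print(arm.camera("top")["K"][0,0])
c=arm.camera("top")
for d in arm.regions_of("top","jar"): print(d["confidence"],np.array(d["centre"])*[384,512],unproj(c,np.array(d["centre"])*[384,512],35))
```

```text
[667.276824    -6.8501662  204.78750523] -77.0050237311344
0.62 [176.28030303 257.59090909] [669.2, -8.1, 50.1, 50.1, 58.3] [665.5, -9.0, 52.7, 52.7, 58.3]
0.89 [152.30985915 124.41197183] [660.3, 138.3, 49.5, 121.6, 24.0]
394.8043239618966
0.84 [202.4832 367.4112] [[ 522.55201711 -280.46919494   35.        ]]
```

View pics/w3.png

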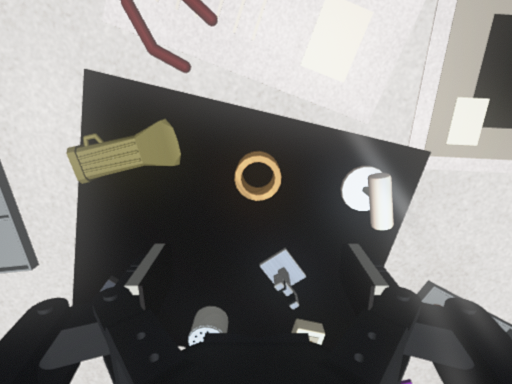

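The wrist view shows the ring at (176,258), directly under the tool. The axe is at (152,124), with its flared edge to the right and its loop up and to the left.

step_arm(
  rows=[
    [0.03, 0.03, 0.6, 0, 1],
    [0, 0, 0.9, 0, 1],
    [0, 0, 0.9, 0, 1],
    [0, 0, 0.9, 0, 1],
    [0, 0, 0.9, 0, 1],
    [0, 0, 0.8, 0, 1],
    [0, 0, 0.6, 0, 1],
    [0, 0, 0.33, 0, 1],
    [0, 0, 0, 0, -1],
    [0, 0, 0, 0, -1],
    [0, 0, 0, 0, -1],
    [0, 0, 0, 0, -1],
  ],
)

```text
clock: 12.45
tcp_pos: [668.7, -12.1, 27.8]
tool_rot: [0.001, 0.994, 0.111, 0.002]
wrist_force: [0.4, -0.9, 3.9]
width: 48.6
grasp_force: 62.2
```

step_arm(
  rows=[
    [0, 0, 0, 0, -1],
    [0, 0, 0, 0, -1],
    [0, 0, -0.4, 0, -1],
    [0, 0, -0.9, 0, -1],
    [0, 0, -0.9, 0, -1],
    [0, 0, -0.9, 0, -1],
    [0, 0, -0.9, 0, -1],
    [0, 0, -0.5, 0, -1],
  ],
)

```text
clock: 13.25
tcp_pos: [667.9, -12.0, 163.8]
tool_rot: [0.001, 0.994, 0.111, 0.002]
wrist_force: [1.5, -0.3, 0.7]
width: 48.9
grasp_force: 62.1
```

step_arm(
  rows=[
    [-0.4, 0.5, 0, 0, -1],
    [-0.66, 0.87, 0, 0, -1],
    [-0.66, 0.87, 0, 0, -1],
    [-0.66, 0.87, 0, 0, -1],
    [-0.66, 0.87, 0, 0, -1],
    [-0.66, 0.87, 0, 0, -1],
    [-0.66, 0.87, 0, 0, -1],
    [-0.66, 0.87, 0, 0, -1],
    [-0.66, 0.87, 0, 0, -1],
    [-0.66, 0.87, 0, 0, -1],
    [-0.66, 0.87, 0, 0, -1],
    [-0.66, 0.83, 0, 0, -1],
  ],
)

```text
clock: 14.45
tcp_pos: [506.1, -357.0, 158.4]
tool_rot: [-0.001, 0.994, 0.11, -0.002]
wrist_force: [0.3, -0.6, -0.6]
width: 48.6
grasp_force: 62.1
```

step_arm(
  rows=[
    [0, 0, 0, -1, -1],
    [0, 0, 0, -1, -1],
    [0, 0, 0.3, -1, -1],
    [0, 0, 0.5, -1, -1],
    [0, 0, 0.5, -1, -1],
    [0, 0, 0.5, -1, -1],
    [0, 0, 0.5, -1, -1],
    [0, 0, 0, 0, -1],
  ],
)

```text
clock: 15.25
tcp_pos: [505.1, -354.0, 86.9]
tool_rot: [-0.004, 0.888, 0.459, -0.002]
wrist_force: [-0.2, 0.6, -1.4]
width: 48.6
grasp_force: 62.1
```

Run:
```python
from h import *
print(tool()[0],yaw_y(),arm.state()["qpos"],go([510.1,-356.1,30]))
c=arm.camera("wrist");cv2.imwrite("pics/w4.png",c["pixels"][:,:,::-1])
```

```text
[ 505.14319341 -354.04972664   86.92358852] -35.34548747766466 [-7.51273384e-01  4.70884077e-01  1.55537813e+00 -5.64129531e-04
  1.12497822e+00 -1.34128751e-01] [0.04 0.19 1.9 ]
```

View pics/w4.png

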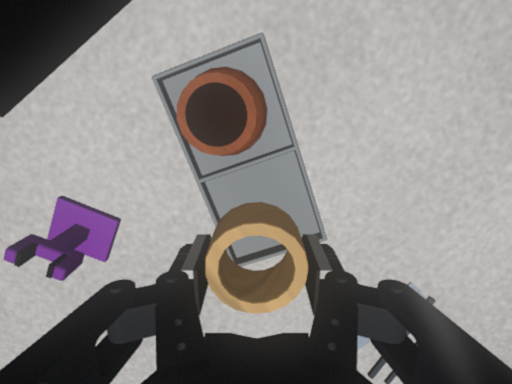

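The jar stands centred in its compartment at (112,222) and the ring is over the other one. I lower the ring now.

step_arm(
  rows=[
    [0, 0.19, 0.3, 0, -1],
    [0, 0, 0.7, 0, -1],
    [0, 0, 0.5, 0, -1],
    [0, 0, 0.25, 0, -1],
    [0, 0, 0.1, 0, -1],
    [0, 0, 0.07, 0, -1],
    [0, 0, 0.03, 0, -1],
    [0, 0, 0, 0, -1],
  ],
)

```text
clock: 16.1
tcp_pos: [514.0, -359.6, 33.7]
tool_rot: [0.001, 0.888, 0.459, 0.0]
wrist_force: [0.3, -0.7, -1.1]
width: 48.6
grasp_force: 62.1
```

Run:
```python
from h import *
c=arm.camera("wrist")
print(tool()[0],yaw_y(),arm.state()["wrist_force"],go([510.1,-356.1,28]))
```

```text
[ 514.03206557 -359.60508484   33.78794401] -35.29122408737356 [-0.14538515 -0.20800225 -0.3756354 ] [ 0.02 -0.17  0.19]
```

step_arm(
  rows=[
    [0, -0.16, 0.08, 0, -1],
    [0, 0, 0.06, 0, -1],
    [0, 0, 0, 0, -1],
  ],
)

```text
clock: 16.45
tcp_pos: [509.3, -356.1, 28.5]
tool_rot: [-0.0, 0.888, 0.459, -0.0]
wrist_force: [0.1, 1.0, -1.1]
width: 48.5
grasp_force: 62.1
```

step_arm(
  rows=[
    [0, 0, 0, 0, 0],
    [0, 0, 0, 0, 0.5],
    [0, 0, 0, 0, 0.7],
    [0, 0, 0, 0, 0.7],
    [0, 0, -0.4, 0, 0.7],
    [0, 0, -0.9, 0, 1],
    [0, 0, -0.9, 0, 1],
    [0, 0, -0.9, 0, 1],
    [0, 0, -0.9, 0, 1],
    [0, 0, -0.9, 0, 1],
    [0, 0, -0.5, 0, 1],
  ],
)

```text
clock: 17.55
tcp_pos: [510.8, -357.5, 195.0]
tool_rot: [0.003, 0.888, 0.46, 0.001]
wrist_force: [-0.2, -0.5, 0.8]
width: 85.6
grasp_force: 0.0
```

step_arm(
  rows=[
    [0.6, -0.3, 0, 0, 1],
    [0.96, -0.49, 0, 0, 1],
    [0.96, -0.49, 0, 0, 1],
    [0.96, -0.49, 0, 0, 1],
    [0.96, -0.49, 0, 0, 1],
    [0.96, -0.49, 0, 0, 1],
    [0.96, -0.49, 0, 0, 1],
    [0.96, -0.49, 0, 0, 1],
    [0.96, -0.49, 0, 0, 1],
    [0.3, -0.2, 0, 0, 1],
    [0, 0, 0, 0.7, 1],
    [0, 0, 0, 0, 1],
  ],
)

```text
clock: 18.75
tcp_pos: [549.1, -68.6, 189.6]
tool_rot: [-0.001, 0.904, 0.427, -0.001]
wrist_force: [-1.3, -0.7, -1.8]
width: 85.1
grasp_force: 0.0
```

Run:
```python
from h import *
print(tool()[0],yaw_y())
c=arm.camera("wrist");im=c["pixels"][:,:,::-1]; np.save("w5.npy",c,allow_pickle=True)
cv2.imwrite("pics/w5.png",cv2.resize(im[90:300,130:390],(780,630)[:1]+(600,),interpolation=cv2.INTER_CUBIC))
for d in arm.regions_of("wrist","fork_mount"): k=hull(d["region"]);print(d["confidence"],k.mean(0),rect(unproj(c,k,9)))
```

```text
[549.080237   -68.63641179 189.62421973] -39.41003488390984
0.87 [176.72121212 257.30909091] [547.0, -73.0, 60.8, 39.9, 48.5]
```

View pics/w5.png

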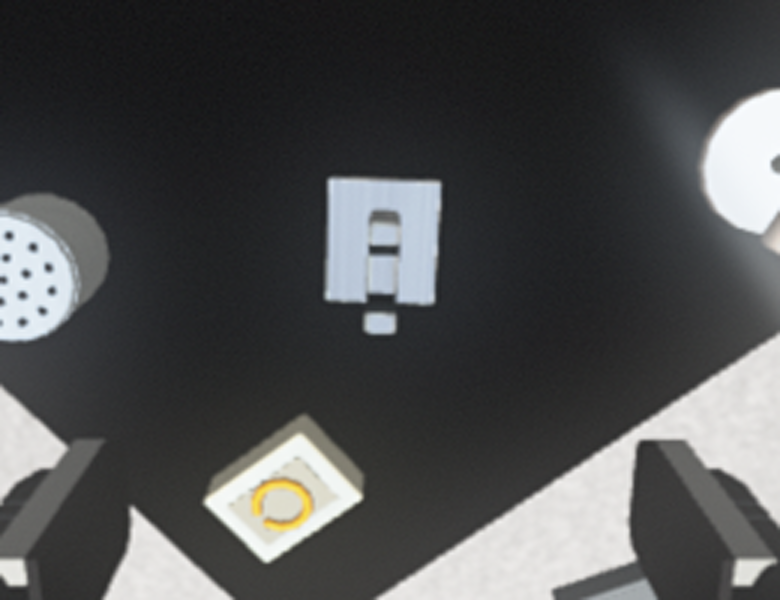

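The crop shows the grey mount's base at (382,240), aligned with the tool, its bar along the tool's x axis. It is steel and not purple. The white box is at (285,490).

Run:
```python
from h import *
c=np.load("w5.npy",allow_pickle=True).item()
f=lambda p:[[y*.35+90,x/3+130] for x,y in p]
k=unproj(c,f([(328,177),(441,181),(435,303),(326,301)]),9); print(rect(k)); m=k.mean(0)
k2=unproj(c,f([(370,222),(398,222),(366,322),(396,322)]),59);print(k2[:,:2].round(1).tolist(), k2.mean(0))
b=unproj(c,f([(285,490)]),20);print(b)
print(go([m[0],m[1],41]))
```

```text
[551.1, -68.9, 48.4, 40.3, 48.8]
[[560.0, -51.8], [566.5, -57.1], [537.8, -76.7], [545.0, -82.6]] [552.32570723 -67.04395164  59.        ]
[[ 458.6981604  -122.56519747   20.        ]]
[0.06 0.03 4.97]
```

step_arm(
  rows=[
    [0.08, 0.03, 0.5, 0, 1],
    [0, 0, 0.9, 0, 1],
    [0, 0, 0.9, 0, 0.6],
    [0, 0, 0.9, 0, 0.4],
    [0, 0, 0.8, 0, 0.2],
    [0, 0, 0.6, 0, 0],
    [0, 0, 0.32, 0, 0],
    [0, 0, 0, 0, -1],
    [0, 0, 0, 0, -1],
    [0, 0, 0, 0, -1],
    [0, 0, 0, 0, -1],
    [0, 0, 0, 0, -1],
  ],
)

```text
clock: 20.05
tcp_pos: [552.8, -68.6, 44.0]
tool_rot: [0.0, 0.904, 0.427, 0.001]
wrist_force: [-0.7, 0.1, -1.6]
width: 8.6
grasp_force: 59.8
```

step_arm(
  rows=[
    [0, 0, 0, 0, -1],
    [0, 0, 0, 0, -1],
    [0, 0, 0, 0, -1],
  ],
)

```text
clock: 20.35
tcp_pos: [552.6, -68.5, 43.6]
tool_rot: [0.0, 0.904, 0.427, 0.0]
wrist_force: [-0.6, -0.2, 0.6]
width: 8.9
grasp_force: 59.9
```

step_arm(
  rows=[
    [0, 0, -0.3, 0, -1],
    [0, 0, -0.7, 0, -1],
    [0, 0, -0.9, 0, -1],
    [0, 0, -0.9, 0, -1],
    [0, 0, -0.9, 0, -1],
    [0, 0, -0.8, 0, -1],
  ],
)

```text
clock: 20.95
tcp_pos: [552.6, -68.5, 180.3]
tool_rot: [0.0, 0.904, 0.427, 0.001]
wrist_force: [-0.2, 0.3, -1.5]
width: 8.4
grasp_force: 59.8
```

step_arm(
  rows=[
    [0.5, -0.4, 0, 0, -1],
    [0.87, -0.64, 0, 0, -1],
    [0.87, -0.64, 0, 0, -1],
    [0.87, -0.64, 0, 0, -1],
    [0.87, -0.64, 0, 0, -1],
    [0.87, -0.64, 0, 0, -1],
    [0.87, -0.64, 0, 0, -1],
    [0.87, -0.64, 0, 0, -1],
    [0.87, -0.64, 0, 0, -1],
    [0.87, -0.64, 0, 0, -1],
    [0.87, -0.64, 0, 0, -1],
    [0.87, -0.64, 0, 0, -1],
  ],
)

```text
clock: 22.15
tcp_pos: [572.1, 307.9, 178.8]
tool_rot: [0.0, 0.904, 0.427, 0.0]
wrist_force: [-0.1, -0.2, -1.4]
width: 8.7
grasp_force: 59.9
```

Run:
```python
from h import *
print(tool()[0],yaw_y(),arm.state()["width"],arm.state()["qpos"].round(2))
c=arm.camera("wrist");cv2.imwrite("pics/w6.png",c["pixels"][:,:,::-1]); np.save("w6.npy",c,allow_pickle=True)
for d in arm.regions_of("wrist","tray_three"): k=hull(d["region"]);print(d["confidence"],k.mean(0),rect(unproj(c,k,14)))
print(go([571.5,306.4,44]))
```

```text
[572.0952414  307.89534063 178.76712286] -39.48371046138491 8.66363541867652 [ 0.36  0.42  1.41 -0.    1.3   1.05]
0.81 [175.91698842 200.75482625] [526.3, 336.7, 143.8, 156.8, 19.0]
[-0.13  0.09  4.49]
```

View pics/w6.png

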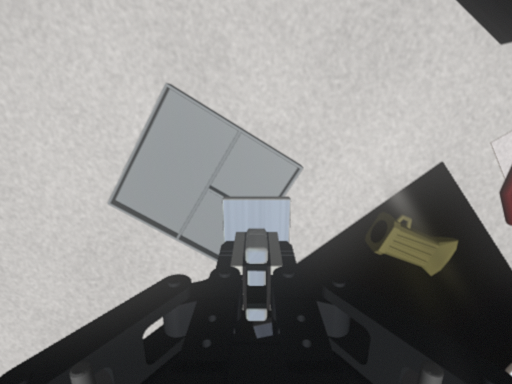

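The wrist view shows the mount over the near-right small compartment of tray_three, with the tray's centre at about (526,335) and its yaw 19°. I turn it 30° to line up with the tray and lower it.

step_arm(
  rows=[
    [0, 0, 0.3, 1, -1],
    [0, 0, 0.6, 1, -1],
    [0, 0, 0.6, 1, -1],
    [0, 0, 0.6, 1, -1],
    [0, 0, 0.6, 1, -1],
    [0, 0, 0.6, 0.2, -1],
    [0, 0, 0.5, 0, -1],
    [0, 0, 0.3, 0, -1],
    [0, 0, 0.15, 0, -1],
    [0, 0, 0.1, 0, -1],
    [0, 0, 0, 0, -1],
  ],
)

```text
clock: 23.35
tcp_pos: [572.5, 306.7, 48.0]
tool_rot: [-0.0, 0.986, 0.168, 0.0]
wrist_force: [-0.6, 0.2, -1.8]
width: 8.7
grasp_force: 59.8
```

Run:
```python
from h import *
arm.camera("wrist")
print(tool()[0],yaw_y(),arm.state()["wrist_force"],go([572.3,308.3,44]))
```

```text
[572.75959177 306.77300433  48.43883033] -70.68545463107162 [-0.68830166  0.4952626  -1.58133316] [ 0.   -0.05  0.15]
```

step_arm(
  rows=[
    [0, 0, 0.1, 0, -1],
    [0, 0, 0.05, 0, -1],
    [0, 0, 0, 0, -1],
    [0, 0, 0, 0, -0.6],
    [0, 0, 0, 0, -0.2],
    [0, 0, 0, 0, -0.2],
    [0, 0, -0.4, 0, -0.2],
    [0, 0, -0.9, 0, -0.2],
    [0, 0, -0.9, 0, 0.5],
    [0, 0, -0.9, 0, 1],
    [0, 0, -0.9, 0, 1],
    [0, 0, -0.6, 0, 1],
  ],
)

```text
clock: 24.6
tcp_pos: [573.4, 307.1, 185.2]
tool_rot: [-0.0, 0.986, 0.168, 0.002]
wrist_force: [0.1, 0.3, 0.1]
width: 85.2
grasp_force: 0.0
```

step_arm(
  rows=[
    [-0.45, 0.5, 0, 0, 1],
    [-0.74, 0.84, 0, 0, 1],
    [-0.74, 0.84, 0, 0, 1],
    [-0.74, 0.84, 0, 0, 1],
    [-0.74, 0.84, 0, 0, 1],
    [-0.74, 0.84, 0, 0, 1],
    [-0.74, 0.84, 0, 0, 1],
    [-0.74, 0.84, 0, 0, 1],
    [-0.74, 0.84, 0, 0, 1],
    [-0.74, 0.84, 0, 0, 1],
    [0, 0, 0, 0, 1],
  ],
)

```text
clock: 25.7
tcp_pos: [450.0, 5.2, 182.2]
tool_rot: [0.001, 0.986, 0.166, 0.0]
wrist_force: [-0.0, 0.8, 1.1]
width: 85.6
grasp_force: 0.0
```

Run:
```python
from h import *
print(tool()[0],yaw_y())
c=arm.camera("wrist");cv2.imwrite("pics/w7.png",c["pixels"][:,:,::-1])
for d in arm.regions_of("wrist","canister"): k=hull(d["region"]);print(d["confidence"],k.mean(0),rect(unproj(c,k,43)),rect(unproj(c,k,23)))
for d in arm.regions_of("scene","gold_on_pin"): print(d["confidence"],np.array(d["centre"])*[384,512])
c=arm.camera("scene");cv2.imwrite("pics/s2.png",cv2.resize(c["pixels"][:,:,::-1],None,fx=1.5,fy=1.5))
```

```text
[449.99995663   5.18801221 182.20793695] -70.93523590157088
0.75 [180.9787234  255.28368794] [454.4, 7.7, 49.9, 45.1, 45.7] [449.3, 5.9, 53.7, 48.5, 45.7]
0.72 [219.8016 330.8032]
```

View pics/s2.png

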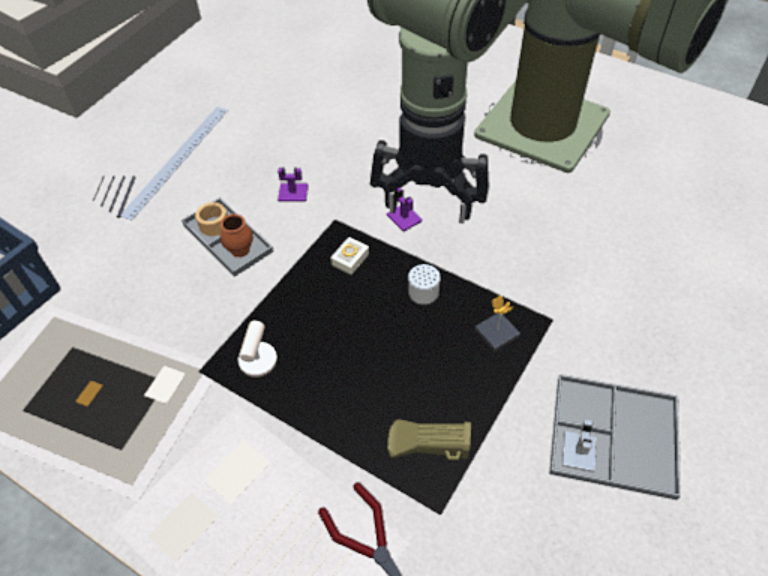

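The scene view shows the mount at (580,450), the jar at (236,235) and the ring at (211,217), all in place. The gold ornament is untouched at (498,320). Next is the canister.

step_arm(
  rows=[
    [0.1, -0.03, 0.5, 0, 1],
    [0, 0, 0.9, 0, 1],
    [0, 0, 0.9, 0, 1],
    [0, 0, 0.9, 0, 1],
    [0, 0, 0.9, 0, 1],
    [0, 0, 0.7, 0, 1],
    [0, 0, 0.3, 0, 1],
    [0, 0, 0, 0, -1],
    [0, 0, 0, 0, -1],
    [0, 0, 0, 0, -1],
    [0, 0, 0, 0, -1],
    [0, 0, 0, 0, -1],
  ],
)

```text
clock: 27.1
tcp_pos: [455.3, 9.5, 29.9]
tool_rot: [0.001, 0.986, 0.168, 0.002]
wrist_force: [-0.3, 0.6, 5.6]
width: 44.7
grasp_force: 61.2
```

step_arm(
  rows=[
    [0, 0, 0, 0, -1],
    [0, 0, 0, 0, -1],
  ],
)

```text
clock: 27.3
tcp_pos: [455.3, 9.5, 29.9]
tool_rot: [0.0, 0.986, 0.168, 0.002]
wrist_force: [0.2, 0.1, 7.0]
width: 44.8
grasp_force: 61.2
```

step_arm(
  rows=[
    [0, 0, -0.3, 0, -1],
    [0, 0, -0.7, 0, -1],
    [0, 0, -0.9, 0, -1],
    [0, 0, -0.9, 0, -1],
    [0, 0, -0.9, 0, -1],
    [0, 0, -0.9, 0, -1],
    [0, 0, -0.4, 0, -1],
  ],
)

```text
clock: 28.0
tcp_pos: [454.6, 9.5, 181.1]
tool_rot: [0.001, 0.986, 0.168, 0.002]
wrist_force: [0.5, -0.1, -0.3]
width: 44.4
grasp_force: 61.3
```

step_arm(
  rows=[
    [0.3, -0.5, 0, 0, -1],
    [0.48, -0.84, 0, 0, -1],
    [0.48, -0.84, 0, 0, -1],
    [0.48, -0.84, 0, 0, -1],
    [0.48, -0.84, 0, 0, -1],
    [0.48, -0.84, 0, 0, -1],
    [0.48, -0.84, 0, 0, -1],
    [0.48, -0.84, 0, 0, -1],
    [0.48, -0.84, 0, 0, -1],
    [0.48, -0.84, 0, 0, -1],
    [0, 0, 0, 0, -1],
    [0, 0, 0, 0, -1],
  ],
)

```text
clock: 29.2
tcp_pos: [503.4, 283.6, 177.2]
tool_rot: [0.001, 0.986, 0.168, -0.001]
wrist_force: [0.5, 0.1, -1.7]
width: 44.8
grasp_force: 61.4
```

Run:
```python
from h import *
print(tool()[0],yaw_y(),arm.state()["width"],go([506.3,285.3,30]))
```

```text
[503.43844447 283.63921808 177.24002499] -70.61863479108212 44.82869989881847 [ 0.12 -0.02  4.91]
```

step_arm(
  rows=[
    [0.12, -0.02, 0.5, 0, -1],
    [0, 0, 0.9, 0, -1],
    [0, 0, 0.9, 0, -1],
    [0, 0, 0.9, 0, -1],
    [0, 0, 0.8, 0, -1],
    [0, 0, 0.4, 0, -1],
    [0, 0, 0.2, 0, -1],
    [0, 0, 0.1, 0, -1],
    [0, 0, 0.04, 0, -1],
    [0, 0, 0, 0, -1],
  ],
)

```text
clock: 30.2
tcp_pos: [508.4, 285.8, 37.1]
tool_rot: [-0.0, 0.986, 0.168, 0.001]
wrist_force: [-0.2, -0.0, -0.4]
width: 44.2
grasp_force: 61.4
```

Run:
```python
from h import *
arm.camera("wrist")
print(tool()[0],yaw_y(),arm.state()["wrist_force"],go([506.3,285.3,30]))
```

```text
[508.42441085 285.81827503  37.22721777] -70.69305784369186 [ 0.18027979 -0.13868535 -0.54165513] [-0.07 -0.01  0.24]
```

step_arm(
  rows=[
    [0, 0, 0.12, 0, -1],
    [0, 0, 0.08, 0, -1],
    [0, 0, 0.02, 0, -1],
    [0, 0, 0, 0, 0.3],
    [0, 0, 0, 0, 0.5],
    [0, 0, 0, 0, 0.5],
    [0, 0, -0.4, 0, 0.5],
    [0, 0, -0.9, 0, 1],
    [0, 0, -0.9, 0, 1],
    [0, 0, -0.9, 0, 1],
    [0, 0, -0.9, 0, 1],
    [0, 0, -0.9, 0, 1],
  ],
)

```text
clock: 31.45
tcp_pos: [507.5, 285.5, 178.6]
tool_rot: [-0.0, 0.986, 0.168, 0.001]
wrist_force: [0.7, -0.3, -0.4]
width: 85.3
grasp_force: 0.0
```

step_arm(
  rows=[
    [0.25, 0.5, -0.5, 0, 1],
    [0.38, 0.84, 0, 0, 1],
    [0.38, 0.84, 0, 0, 1],
    [0.38, 0.84, 0, 0, 1],
    [0.38, 0.84, 0, 0, 1],
    [0.38, 0.84, 0, 0, 1],
    [0.38, 0.84, 0, 0, 1],
    [0.38, 0.84, 0, 0, 1],
    [0, 0, 0, 0, 1],
    [0, 0, 0, 0, 1],
  ],
)

```text
clock: 32.45
tcp_pos: [653.3, 133.3, 192.0]
tool_rot: [-0.0, 0.986, 0.167, 0.0]
wrist_force: [-0.4, 0.3, -0.2]
width: 85.4
grasp_force: 0.0
```

Run:
```python
from h import *
print(tool()[0],yaw_y(),arm.state()["qpos"].round(2))
c=arm.camera("wrist");np.save("w8.npy",c,allow_pickle=True);im=c["pixels"][:,:,::-1]
cv2.imwrite("pics/w8.png",cv2.resize(im[90:300,130:390],(780,600),interpolation=cv2.INTER_CUBIC))
for d in arm.regions_of("wrist","axe_head"): k=hull(d["region"]);print(d["confidence"],k.mean(0),rect(unproj(c,k,15)))
```

```text
[653.2764052  133.3158657  192.00192865] -70.76285736715423 [0.07 0.44 1.35 0.   1.34 1.31]
0.67 [170.03358209 254.4141791 ] [660.6, 137.8, 51.5, 108.0, 27.0]
```

View pics/w8.png

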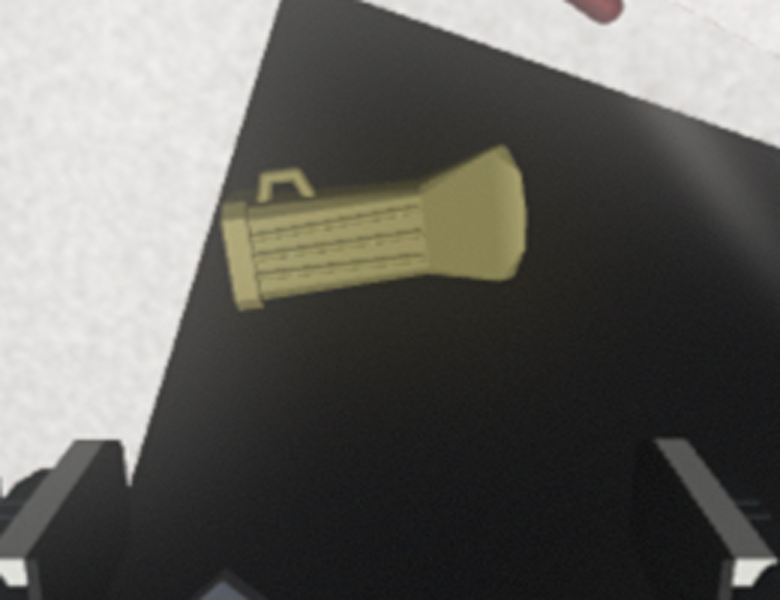

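The crop shows the axe centred at about (375,228), with its flared edge at (522,212), the socket end at (234,258) and the loop at (285,180). It lies roughly along the tool's y axis.

Run:
```python
from h import *
c=np.load("w8.npy",allow_pickle=True).item()
f=lambda p:[[y*.35+90,x/3+130] for x,y in p]
for z in (10,18):
  e=unproj(c,f([(503,146),(512,279),(525,210)]),z); print("edge",z,e[:,:2].round(1).tolist())
s=unproj(c,f([(223,207),(242,310)]),39)
print("socket",s[:,:2].round(1).tolist(),np.linalg.norm(s[0]-s[1]))
sm=s.mean(0)
for z in (10,18):
  t=unproj(c,f([(525,210)]),z)[0]; v=t-sm; print(z,(t+sm)/2,np.hypot(*v[:2]),np.degrees(np.arctan2(v[1],v[0])))
m=unproj(c,f([(350,192),(356,284)]),27);print("mid",m[:,:2])
```

```text
edge 10 [[703.4, 104.2], [657.0, 82.1], [683.7, 87.8]]
edge 18 [[703.9, 105.6], [658.8, 84.1], [684.8, 89.7]]
socket [[656.3, 187.4], [622.8, 171.0]] 37.2619540123596
10 [661.62642929 133.51874099  24.5       ] 101.48034070884127 -64.18242699425528
18 [662.17098991 134.4401663   28.5       ] 100.31160099462481 -63.16397121572324
mid [[672.56100049 149.81672043]
 [641.08992973 136.93718893]]
```

step_arm(
  rows=[
    [0.29, 0.06, 0, 0, 1],
    [0, 0, 0, -1, 1],
    [0, 0, 0, -1, 1],
    [0, 0, 0, -1, 1],
    [0, 0, 0, -1, 1],
    [0, 0, 0, -1, 1],
    [0, 0, 0, -1, 1],
    [0, 0, 0, -1, 1],
    [0, 0, 0.3, -1, 1],
    [0, 0, 0.3, -1, 1],
    [0, 0, 0.3, -1, 1],
    [0, 0, 0.3, -1, 1],
  ],
)

```text
clock: 33.75
tcp_pos: [662.0, 136.0, 155.3]
tool_rot: [0.0, 0.734, 0.68, 0.0]
wrist_force: [0.0, 0.5, 0.5]
width: 85.1
grasp_force: 0.0
```

step_arm(
  rows=[
    [0, 0, 0.3, -1, 1],
    [0, 0, 0.3, -1, 1],
    [0, 0, 0.3, -1, 1],
    [0, 0, 0.3, -1, 1],
    [0, 0, 0, -1, 1],
    [0, 0, 0, -0.1, 1],
    [0, 0, 0, 0, 1],
  ],
)

```text
clock: 34.45
tcp_pos: [662.2, 135.6, 119.8]
tool_rot: [0.0, 0.531, 0.847, 0.0]
wrist_force: [0.7, -0.4, 0.1]
width: 85.4
grasp_force: 0.0
```

Run:
```python
from h import *
print(tool()[0],yaw_y(),arm.state()["qpos"].round(2))
c=arm.camera("wrist");im=c["pixels"][:,:,::-1]
cv2.imwrite("pics/w9.png",im)
for d in arm.regions_of("wrist","axe_head"): k=hull(d["region"]);print(d["confidence"],k.mean(0),rect(unproj(c,k,15)))
print(go([662,134.5,21]))
```

```text
[662.24678942 135.61234963 119.79261649] 25.85738701365338 [ 0.07  0.53  1.38  0.    1.23 -0.38]
0.8 [189.54601227 254.99693252] [661.4, 138.3, 49.4, 99.7, 23.6]
[-0.02 -0.03  3.3 ]
```

View pics/w9.png

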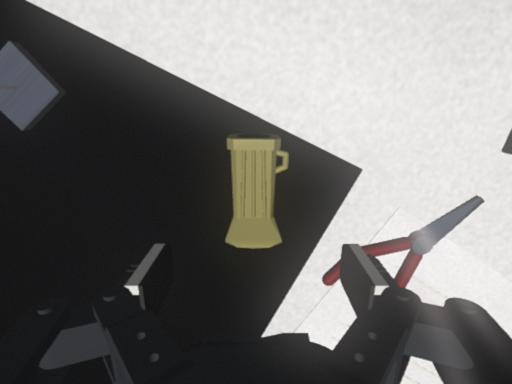

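The axe is square to the fingers at (190,255), and the pliers tip at (275,330) is well clear. I descend and grip.

step_arm(
  rows=[
    [0, -0.03, 0.5, 0, 0.8],
    [0, 0, 0.8, 0, 0.6],
    [0, 0, 0.8, 0, 0.6],
    [0, 0, 0.6, 0, 0.6],
    [0, 0, 0.4, 0, 0.6],
    [0, 0, 0.18, 0, 0.6],
    [0, 0, 0, 0, 0.6],
    [0, 0, 0, 0, -1],
    [0, 0, 0, 0, -1],
    [0, 0, 0, 0, -1],
    [0, 0, 0, 0, -1],
    [0, 0, 0, 0, -1],
  ],
)

```text
clock: 35.75
tcp_pos: [662.3, 134.5, 22.8]
tool_rot: [0.001, 0.531, 0.848, 0.001]
wrist_force: [-1.0, -0.6, 5.1]
width: 32.0
grasp_force: 62.2
```

step_arm(
  rows=[
    [0, 0, 0, 0, -1],
    [0, 0, 0, 0, -1],
  ],
)

```text
clock: 35.95
tcp_pos: [662.3, 134.5, 22.8]
tool_rot: [0.001, 0.531, 0.848, 0.001]
wrist_force: [-1.6, -0.9, 6.3]
width: 32.0
grasp_force: 62.2
```

step_arm(
  rows=[
    [0, 0, -0.1, 0, -1],
    [0, 0, -0.3, 0, -1],
    [0, 0, -0.5, 0, -1],
    [0, 0, -0.7, -0.5, -1],
    [0, 0, -0.8, -0.8, -1],
    [0, 0, -0.8, -0.8, -1],
    [0, 0, -0.8, -0.9, -1],
    [0, 0, -0.6, -0.9, -1],
    [0, 0, 0, -1, -1],
    [0, 0, 0, -1, -1],
    [0, 0, 0, -1, -1],
    [0, 0, 0, -1, -1],
  ],
)

```text
clock: 37.15
tcp_pos: [661.0, 134.6, 159.9]
tool_rot: [0.0, 0.143, 0.99, 0.0]
wrist_force: [-0.3, 0.2, -3.3]
width: 32.0
grasp_force: 61.3
```

step_arm(
  rows=[
    [0, 0, 0, -1, -1],
    [0, 0, 0, -1, -1],
    [0, 0, 0, -1, -1],
    [0, 0, 0, -1, -1],
    [0, 0, 0, -1, -1],
    [0, 0, 0, -1, -1],
    [0, 0, 0, 0, -1],
    [0, 0, 0, 0, -1],
  ],
)

```text
clock: 37.95
tcp_pos: [661.2, 134.6, 159.6]
tool_rot: [0.0, -0.167, 0.986, 0.0]
wrist_force: [0.8, -0.2, -1.8]
width: 31.9
grasp_force: 61.3
```

Run:
```python
from h import *
print(tool()[0],yaw_y(),arm.state()["qpos"].round(2),arm.state()["width"])
print(go([514,369.5,22.8]))
c=arm.camera("wrist");cv2.imwrite("pics/w10.png",c["pixels"][:,:,::-1])
```

```text
[661.17159395 134.56201161 159.58776713] 109.1858821647707 [ 0.07  0.49  1.36  0.    1.29 -1.83] 31.924665962190318
[2.06 9.01 4.56]
```

View pics/w10.png

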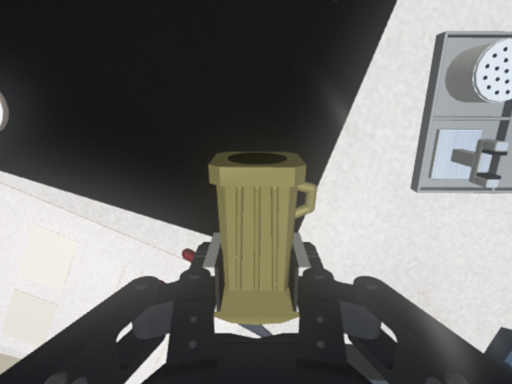

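The axe is held level and square at (240,258). The mount at (155,470) and the canister at (70,495) sit in their compartments. Moving to the long compartment.

step_arm(
  rows=[
    [0.1, 0.4, 0, 0, -1],
    [0.2, 0.8, 0, 0, -1],
    [0.21, 0.93, 0, 0, -1],
    [0.21, 0.93, 0, 0, -1],
    [0.21, 0.93, 0, 0, -1],
    [0.21, 0.93, 0, 0, -1],
    [0.21, 0.93, 0, 0, -1],
    [0.21, 0.93, 0, 0, -1],
    [0.2, 0.9, 0, 0, -1],
    [0.2, 0.8, 0, 0, -1],
    [0.1, 0.5, 0, 0, -1],
    [0, 0, 0, 0, -1],
  ],
)

```text
clock: 39.2
tcp_pos: [512.1, 370.4, 159.1]
tool_rot: [-0.0, -0.169, 0.986, 0.0]
wrist_force: [1.0, -0.9, -3.4]
width: 31.4
grasp_force: 61.2
```

Run:
```python
from h import *
c=arm.camera("wrist");cv2.imwrite("pics/w11.png",c["pixels"][:,:,::-1])
print(tool()[0],yaw_y(),go([514,369.5,23]))
```

```text
[513.17012663 369.0359908  159.17974218] 109.41023793308224 [-0.03  0.01  4.54]
```

View pics/w11.png

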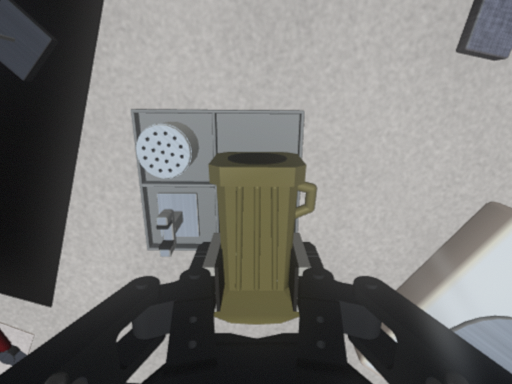

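The axe lies in line with the long compartment, columns 216–303 with its centre at 259. Lowering.

step_arm(
  rows=[
    [0, 0, 0.4, 0, -1],
    [0, 0, 0.8, 0, -1],
    [0, 0, 0.9, 0, -1],
    [0, 0, 0.9, 0, -1],
    [0, 0, 0.7, 0, -1],
    [0, 0, 0.4, 0, -1],
    [0, 0, 0.2, 0, -1],
    [0, 0, 0.1, 0, -1],
    [0, 0, 0, 0, -1],
    [0, 0, 0, 0, -1],
  ],
)

```text
clock: 40.25
tcp_pos: [514.8, 368.8, 28.4]
tool_rot: [0.001, -0.168, 0.986, 0.0]
wrist_force: [0.1, 0.2, -3.3]
width: 32.0
grasp_force: 61.1
```

step_arm(
  rows=[
    [0, 0, 0.08, 0, -1],
    [0, 0, 0.05, 0, -1],
    [0, 0, 0.03, 0, -1],
    [0, 0, 0, 0, -1],
    [0, 0, 0, 0, -1],
  ],
)

```text
clock: 40.75
tcp_pos: [513.9, 368.5, 22.8]
tool_rot: [0.0, -0.168, 0.986, 0.0]
wrist_force: [-1.3, -0.3, 1.0]
width: 32.1
grasp_force: 61.6
```

step_arm(
  rows=[
    [0, 0, 0, 0, -0.15],
    [0, 0, 0, 0, 0],
    [0, 0, 0, 0, 0],
    [0, 0, 0, 0, 0],
    [0, 0, -0.3, 0, 0],
    [0, 0, -0.5, 0, 0],
    [0, 0, -0.8, 0, 0],
    [0, 0, -0.9, 0, 0.2],
    [0, 0, -0.9, 0, 0.5],
    [0, 0, -0.9, 0, 0.8],
    [0, 0, -0.9, 0, 1],
    [0, 0, -0.9, 0, 1],
  ],
)

```text
clock: 41.95
tcp_pos: [514.0, 368.4, 208.3]
tool_rot: [0.001, -0.168, 0.986, 0.0]
wrist_force: [-0.5, -0.6, -1.3]
width: 85.4
grasp_force: 0.0
```

step_arm(
  rows=[
    [0, -0.6, -0.5, 0, 1],
    [0, -0.9, 0, 0, 1],
    [0, -0.9, 0, 0, 1],
    [0, -0.9, 0, 0, 1],
    [0, -0.9, 0, 0, 1],
    [0, -0.9, 0, 0, 1],
    [0, -0.9, 0, 0, 1],
    [0, -0.9, 0, 0, 1],
    [0, -0.9, 0, 0, 1],
    [0, 0, 0, 0, 1],
    [0, 0, 0, 0, 1],
  ],
)

```text
clock: 43.05
tcp_pos: [591.2, 146.1, 220.6]
tool_rot: [-0.0, -0.167, 0.986, 0.0]
wrist_force: [0.6, 0.5, 0.2]
width: 85.3
grasp_force: 0.0
```

Run:
```python
from h import *
c=arm.camera("scene");cv2.imwrite("pics/s3.png",cv2.resize(c["pixels"][:,:,::-1],None,fx=1.5,fy=1.5))
c=arm.camera("top");cv2.imwrite("pics/t3.png",cv2.resize(c["pixels"][90:310,60:460,::-1],(800,440),interpolation=cv2.INTER_CUBIC))
for l,z in (("canister",43),("axe_head",15),("ring_stand",18),("jar",35),("fork_mount",10)):
  for d in arm.regions_of("top",l)[:3]: k=hull(d["region"]);print(l,round(d["confidence"],2),rect(unproj(c,k,z)))
```

```text
ring_stand 0.58 [508.7, -357.6, 53.7, 59.8, 49.6]
jar 0.86 [528.7, -286.8, 49.9, 52.9, 6.8]
fork_mount 0.87 [381.1, -292.1, 42.2, 55.2, 32.3]
fork_mount 0.69 [331.8, -98.7, 48.8, 42.9, 68.7]
```

View pics/s3.png

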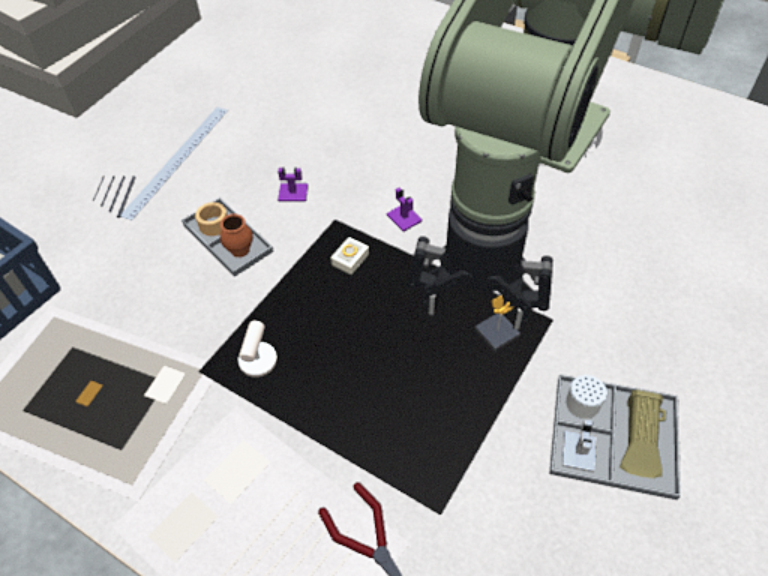

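View pics/t3.png

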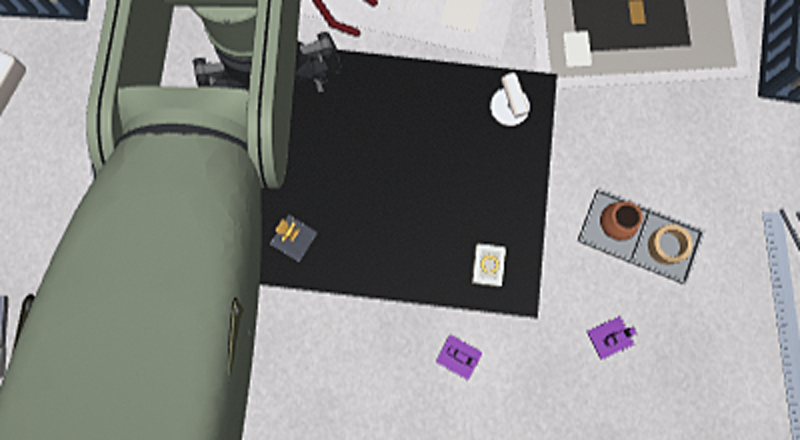

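Both pictures show all five items seated: the canister at (588,395), the mount at (580,450), the axe at (645,433), the ring at (211,217) and the jar at (236,235) in the scene view. The gold ornament is undisturbed and the arm is clear, so I hand in.

```bash
python3 -c "
from station import arm
print(arm.sign_off())"
```

```text
the job is handed in; nothing more can be done
None
```

Both kits are made up and handed in at about 43 s; the last pictures show all five items in their compartments and the gold ornament undisturbed, but sign-off returned no verdict, and I viewed 15 pictures, one over the limit of 14.

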